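Stow the telescoping loupe in its fitted tray

TASK

Lay the loupe, with its handle still at full length, in the cutout of its fitted wooden tray, the lens head in the round pocket and the handle along the channel, and let go of it. Then take it again at the handle sleeve: squeeze the spring snap button flush and slide the sleeve towards the lens head to the next hole, just one hole on, where the button must spring out again, and leave the loupe lying shortened and settled in the tray. Do not push the scoop, jar or weight about.

Things in the scene. Friction and masses are not known exactly. Their poses are not given: they have to be found in the camera images.
- loupe: Loupe with a telescoping handle lying flat on the cart top, 192 mm long at full length, about 0.17 kg in all, balancing about 12 mm on the head side of the origin. Origin: on the underside, under the middle of the full length; x along the handle towards the lens head, z up. It carries the neck tube, the sleeve and the snap button.
- loupe_head (a point): Centre of the underside of the lens head, at loupe x = +70 mm. Head: brass-rimmed disc 56 mm across, 22 mm high.
- neck (a point): Middle of the bare neck, a square steel tube fixed to the head, 14 mm wide, from 6 to 20 mm above the loupe's underside. At full length it is exposed from loupe x = +38 mm to the sleeve's front end at x = -10 mm. Point at x = +15 mm, 13 mm above the underside. The tube runs on inside the sleeve and carries the snap button.
- button_tip (a point): Outer end of the snap button, a steel stud 7 mm across that points sideways (loupe +y) out of the sleeve's side. Its axis stays at loupe x = -26 mm, 15 mm above the loupe's underside. At rest it stands 5 mm proud of the sleeve's side face. Squeezing the sleeve from side to side over the button presses it flush.
- snap_button (a joint): How far the button is pressed in, m. 0: out; 0.005: flush. Spring: 1.5 N to start, 3 N when flush. In a hole it locks the sleeve, with about 1 mm play; pressed by over 3 mm it frees it. Between two holes the sleeve holds it down about 3 mm even when let go; at the next hole it springs out if nothing covers it.
- handle_sleeve (a joint): Sliding of the sleeve along the neck tube, m; grows as the handle is shortened (sleeve towards the head). 0: full length, as at the start (button in the sleeve's front hole); 0.025: next hole; 0.050: last hole. Sliding friction about 1.5 N.
- sleeve_end (a point): Middle of the rear end face of the sleeve, 12 mm above the loupe's underside. Sleeve: dark steel, 84 mm long, 22 mm wide, 24 mm high, underside level with the loupe's; button holes 16, 41 and 66 mm behind its front end, in a row on the loupe's +y side.
- fitted_tray: Dark wooden paddle-shaped tray, fixed to the cart top, 191 mm long (x = -78 to +113 mm), 86 mm wide, 12 mm high. Origin: underside, on the centre line; x along the channel towards the round pocket. A seated loupe has the tray's x, y and yaw, its underside 5 mm above the cart top, and stands well proud of the tray; at full length its sleeve overhangs the open end.
- tray_pocket (a point): Centre of the round pocket, on its floor: at tray x = +70 mm, 62 mm across, 7 mm deep, floor 5 mm above the cart top.
- tray_mouth (a point): Middle of the open end of the channel, on its floor, at tray x = -78 mm. Channel: 28 mm wide, 7 mm deep, straight from here to the round pocket.
- scoop: Stainless gem scoop, 145 mm long, 28 mm wide, 14 mm high, loose between the task's things. Not needed.
- gem_jar: Glass gem jar, 54 mm across, 55 mm high, loose. Origin at the centre of its underside. Not needed.
- check_weight: Steel check weight with a knob, 36 mm across, 45 mm high, loose. Origin at the centre of its underside. Not needed.
Mind the look-alikes: they are no part of the job. There is more than one size of the loupe; the job needs the smallest.

How it is judged:
By the outcome, as a careful person would: the job done as asked, in the order asked, and still so for the second after the job is handed in, with the robot touching nothing.
It also fails if it takes over 51 s, if anything falls off the work surface, if the arm or the gripper's body presses on something with over 40 N, if the wrist force passes 120 N, or if a joint passes its speed limit or range.

ROBOT

A 6-joint arm with a two-finger parallel gripper is mounted at the origin on the work surface. World frame = base frame: x ahead of the robot, y to its left, z up, the work surface at z = 0. Lengths are in m, angles in rad, forces in N, time in s.
With the tool pointing down it reaches from about 0.35 to 0.775 m from the base axis. Payload 5.5 kg.
Tool frame: the origin (TCP) lies midway between the tips of the shut fingers; the grasp point (between the pads) lies env.grasp_offset behind it (env.grasp_offset is the distance from the TCP to the grasp point, in m); z points along the fingers, y is the line along which they close (so a half turn about z gives the same grasp; the last joint's range is limited). The gripper opens to 85 mm and grips with 20 to 120 N. Pads are 22 mm wide; open, the fingers measure 114 mm over their backs; the gripper's body (76 mm by 85 mm) begins 54 mm behind the grasp point. The pads swing forward as they close: fully open they stand 13 mm farther back than shut.
Start: joints at [1.011, 0.313, 0.046, 1.304, 0, 1.431], TCP at [0.234, 0.525, 0.197] pointing down, gripper open.
Joint ranges: [-2.76, 2.76], [-0.86, 1.69], [-1.03, 1.26], [-2.2, 2.34], [-1.47, 1.5], [-3.14, 3.14]. Speed limits (rad/s): [2.57, 2.57, 3.14, 3.14, 3.14, 3.14].

INTERFACE

Orientations are given as a unit quaternion [w, x, y, z].
In Python, from workcell import monitor, viewer, order, env gives the robot as it stands.
- The arm moves only by the tool carry_out, never from a script. Its argument "plan" is a list that holds one entry, the list of rows, each a list of 7 numbers: the turn, a rotation vector about the world's x, y, z in rad, then the shift along the world's x, y, z in mm, then the finger opening in mm, from 0 to 85.4. A call has 1 to 20 rows; each row is the pose to reach, as a shift and turn from the pose commanded when the call began; what a row does not reach only later rows make up. A row lasts 1/10 s, in which the tool goes at most 50 mm and 8.59 degrees, less where a joint would pass 70% of its speed; a pose out of reach is approached as far as the arm can. A call with a gripper value outside its range is refused whole. The fingers move at their own pace and stop on an object; "squeeze" is the grip in N (left out, the last holds). Time passes only in rows, so rows that repeat a pose let the fingers close. It gives the time, the measured TCP pose, the force, the opening and the grip force at its end, in the units of the state.
- monitor.get_state(): the state, without advancing time (a new reading comes with each control period).
- viewer.read_camera(name): name is "scene" or "top"; returns the picture (384x512x3 uint8, red, green, blue); there is no depth.
- viewer.calibration(name): a dict with "K" (3x3 intrinsics, pixels), "dist" ([k1, k2, p1, p2, k3] as OpenCV has them; the pictures are not rectified), "eye" and "rotation" of the camera in the world. Camera axes: x right, y down, z forward; pixel columns grow to the right and rows downward; lengths in m; the calibration is good to about 2 mm. A picture is of the moment at which its call begins. calibration takes no time and is no camera call.
- order.hand_in(): hands the job in; it is judged then, once.
The state is a dict: "clock": time; "joint_pos": joint angles; "qvel": joint speeds; "tau": joint torques, N m; "tcp_pos": TCP position; "orientation": TCP orientation; "wrist_force": force on the tool from outside, world axes, zero at the start; "ft_torque": the same for the moment, N m; "finger_gap": finger opening in m; "grip_force": force on a finger pad.
Only numpy, scipy, OpenCV 4.12 (cv2) and the standard library are available. Lean on these libraries where they do the work, as an engineer would, in place of code of your own. Each camera call takes 0.05 s, during which the arm holds its last target. There are 200 camera calls.

## Working session

There is one attempt and no reset: what is moved stays moved. The work goes in short steps, Python scripts to look and compute and a tool call to move; the robot and the scene stay as the last step left them, time stands still between calls to the robot, and variables do not carry over. Pictures are saved under pics/ and viewed, at most 10 in all, crops included, and the job is handed in when it is done.

Besides the shell and the picture viewer there is one more tool, called after "Call:" by a JSON object that holds its "name" and its "arguments". carry_out: Moves the arm, as the interface text tells. Its arguments: {"type":"object","properties":{"plan":{"type":"array","items":{"type":"array","items":{"type":"array","items":{"type":"number"}}}},"squeeze":{"type":"number"}},"required":["plan"]}

```bash
mkdir -p pics; cat > h.py <<'E'
import numpy as np, cv2
from workcell import monitor, viewer, order, env
def ray(cam,uv):
    c=viewer.calibration(cam); K=np.array(c["K"],float); d=np.array(c["dist"],float)
    p=cv2.undistortPoints(np.array(uv,float).reshape(-1,1,2),K,d).reshape(-1,2)
    R=np.array(c["rotation"],float)
    return np.array(c["eye"],float), np.c_[p,np.ones(len(p))]@R.T
def plane(cam,uv,z):
    e,d=ray(cam,uv); return e+d*((z-e[2])/d[:,2])[:,None]
def tri(a,b):  # scene px, top px
    e1,d1=ray("scene",a); e2,d2=ray("top",b); out=[]
    for p,q in zip(d1,d2):
        s=np.linalg.lstsq(np.c_[p,-q],e2-e1,rcond=None)[0]
        x,y=e1+s[0]*p,e2+s[1]*q; out.append(np.r_[(x+y)/2,np.linalg.norm(x-y)])
    return np.array(out)
def snap(cam,n):
    im=np.array(viewer.read_camera(cam)); cv2.imwrite(f"pics/{n}.png",im[:,:,::-1]); return im
E
python3 - <<'E'
from h import *
for c in("scene","top"):
    snap(c,c+"0"); k=viewer.calibration(c); print(c,np.round(k["eye"],3),np.round(k["rotation"],2).tolist(),np.round(k["K"],0).tolist(),k["dist"])
print(monitor.get_state(), env.grasp_offset)
a=[cv2.imread(f"pics/{c}0.png") for c in("scene","top")]
E
```

```text
scene [0.884 0.662 0.702] [-0.12, 0.26, 0.87, -0.41] [[383.0, 0.0, 257.0], [0.0, 383.0, 195.0], [0.0, 0.0, 1.0]] [-0.00651726  0.          0.          0.          0.        ]
top [0.324 0.002 0.997] [-0.05, 0.72, -0.69, 0.06] [[362.0, 0.0, 260.0], [0.0, 362.0, 190.0], [0.0, 0.0, 1.0]] [-0.06615419  0.          0.          0.          0.        ]
{'clock': 0.1, 'joint_pos': array([ 1.01139279e+00,  3.13950261e-01,  4.50686291e-02,  1.30357184e+00,
       -2.45370484e-05,  1.43122276e+00]), 'qvel': array([-0.00015038, -0.0019269 ,  0.00266733,  0.00077689,  0.00073212,
       -0.00097623]), 'tau': array([ 2.33811727e-03, -4.81726170e+01,  2.99243939e+01,  1.27848261e-02,
       -1.85778595e-04, -5.46430272e-06]), 'tcp_pos': array([0.23410108, 0.52462665, 0.19617407]), 'orientation': array([-2.72190174e-04,  2.08376670e-01,  9.78048300e-01, -7.82683069e-04]), 'wrist_force': array([ 0.863328  , -0.12362696,  0.51309026]), 'ft_torque': array([ 0.03268629, -0.02834695,  0.0356249 ]), 'grip_force': 0.0, 'finger_gap': 0.08540367005324942} 0.0187
```

View pics/scene0.png

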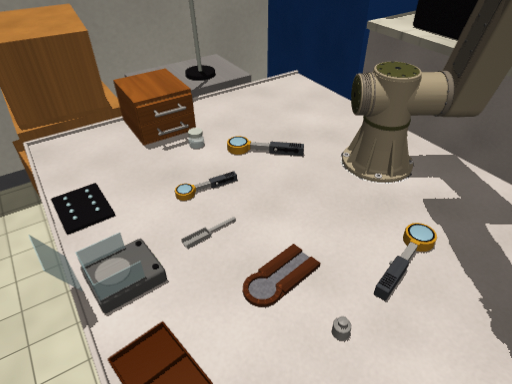

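View pics/top0.png

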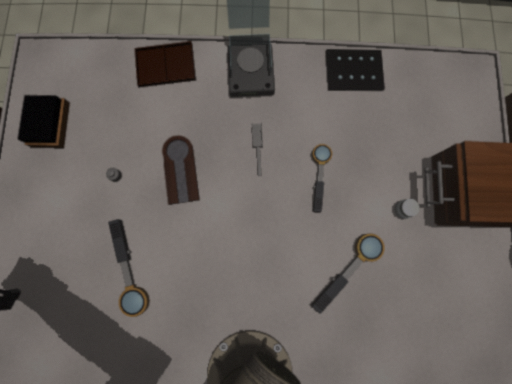

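Three loupes appear. In top view their heads are at (321,154), (370,247) and (132,300). The one at top (321,154) / scene (186,190) is clearly the smallest, so I take it as the target and check it in a crop.

```bash
sed -i 's/R=np.array(c\["rotation"\],float)/q=np.array(c["rotation"],float); from scipy.spatial.transform import Rotation as Ro; R=Ro.from_quat(q[[1,2,3,0]]).as_matrix()/' h.py
python3 - <<'E'
from h import *
s=cv2.imread("pics/scene0.png");t=cv2.imread("pics/top0.png")
f=lambda im,x,y,w,h:cv2.resize(im[y:y+h,x:x+w],(400,300),interpolation=cv2.INTER_CUBIC)
cv2.imwrite("pics/crop0.png",np.vstack([np.hstack([f(s,165,150,100,75),f(t,270,140,100,75)]),np.hstack([f(s,232,235,100,75),f(t,130,133,100,75)])]))
for n,uv in dict(small=[(321.5,154),(318,211)],big1=[(370,247),(316,306)],big2=[(132.5,301),(116,221)],tray=[(178,149),(182,203)],scoop=[(257,125),(260,174)],wt=[(113,175)],jar=[(409,208)]).items():
    p=plane("top",uv,0.015); print(n,np.round(p,3).tolist())
print(np.round(tri([(186,190),(263,290)],[(321.5,154),(178,149)]),3))
E
```

```text
small [[0.592, -0.185, 0.015], [0.431, -0.176, 0.015]]
big1 [[0.336, -0.319, 0.015], [0.178, -0.172, 0.015]]
big2 [[0.177, 0.312, 0.015], [0.386, 0.373, 0.015]]
tray [[0.593, 0.217, 0.015], [0.441, 0.196, 0.015]]
scoop [[0.67, -0.002, 0.015], [0.529, -0.014, 0.015]]
wt [[0.513, 0.393, 0.015]]
jar [[0.446, -0.431, 0.015]]
[[ 0.59  -0.184  0.016  0.004]
 [ 0.593  0.222  0.003  0.007]]
```

View pics/crop0.png

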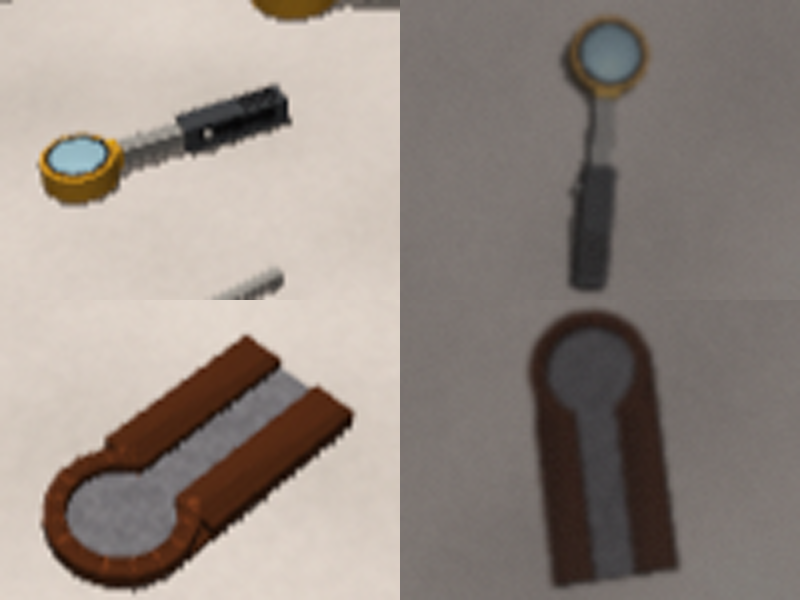

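The crop confirms it: this is the small loupe, with brass head, neck, and sleeve button on the side facing the scene camera, at scene about (217,183). The tray pocket is at scene (263,290), with its mouth towards the robot. Now a finer measurement.

```bash
cat > m.py <<'E'
from h import *
U=8
def up(im,box):
    x,y,w,h=box; return cv2.resize(im[y:y+h,x:x+w],None,fx=U,fy=U,interpolation=cv2.INTER_CUBIC)
def px(pts,box): return (np.asarray(pts,float)+.5)/U-.5+np.array(box[:2])
def blob(mask):
    cs,_=cv2.findContours(mask.astype(np.uint8),cv2.RETR_EXTERNAL,cv2.CHAIN_APPROX_NONE)
    return max(cs,key=cv2.contourArea)[:,0]
def glass(im,box):
    a=up(im,box).astype(int); return blob(a[:,:,2]-a[:,:,0]>18)
def brown(im,box):
    a=up(im,box).astype(int); return blob(a[:,:,0]-a[:,:,2]>(18 if box[0]<200 and box[1]<200 else 30))
def dark(im,box,t):
    a=up(im,box).astype(int); return blob(a.max(2)<t)
E
python3 - <<'E'
from m import *
S=cv2.imread("pics/scene0.png")[:,:,::-1];T=cv2.imread("pics/top0.png")[:,:,::-1]
for n,im,pts in(("S",S,[(186,190),(185,198),(222,180),(225,176),(205,184),(205,205),(255,270),(262,290),(285,252),(300,240),(207,205)]),("T",T,[(322,153),(329,154),(318,197),(321,175),(340,180),(170,180),(178,149),(182,185),(150,180),(314,195)])):
    print(n,[(p,im[p[1],p[0]].tolist()) for p in pts])
bs,bt=(170,165,80,45),(300,138,40,80)
ts,tt=(235,238,95,72),(155,130,50,80)
gs,gt=glass(S,bs),glass(T,bt)
es,et=[px(cv2.fitEllipse(g)[0],b) for g,b in((gs,bs),(gt,bt))]
print("glass",es,et,np.round(tri([es],[et]),4),cv2.contourArea(gs)/64,cv2.contourArea(gt)/64)
for n,b,d in(("S",bs,dark(S,bs,75)),("T",bt,dark(T,bt,42))):
    r=cv2.minAreaRect(px(d,b).astype(np.float32)); print(n,r)
for n,im,b in(("S",S,ts),("T",T,tt)):
    c=brown(im,b); e=px(c,b); print(n,cv2.contourArea(c)/64,e.min(0),e.max(0),np.round(cv2.approxPolyDP(e.astype(np.float32)[:,None],1.2,True)[:,0],1).tolist())
E
```

```text
S [((186, 190), [157, 191, 202]), ((185, 198), [106, 74, 17]), ((222, 180), [16, 16, 17]), ((225, 176), [47, 48, 49]), ((205, 184), [139, 134, 128]), ((205, 205), [214, 202, 193]), ((255, 270), [209, 197, 187]), ((262, 290), [120, 116, 119]), ((285, 252), [89, 44, 20]), ((300, 240), [223, 211, 201]), ((207, 205), [216, 205, 194])]
T [((322, 153), [107, 121, 128]), ((329, 154), [80, 89, 93]), ((318, 197), [49, 48, 50]), ((321, 175), [99, 97, 96]), ((340, 180), [122, 115, 111]), ((170, 180), [47, 31, 25]), ((178, 149), [69, 68, 70]), ((182, 185), [66, 64, 67]), ((150, 180), [124, 116, 112]), ((314, 195), [43, 39, 38])]
glass [183.95045948 188.52404976] [322.27726936 152.40541267] [[ 0.5934 -0.1857  0.0213  0.0024]] 92.4453125 91.4921875
S ((216.1681671142578, 181.94387817382812), (10.100785255432129, 42.49269485473633), 71.6650390625)
T ((314.1556396484375, 199.3111572265625), (1.764360785484314, 21.30518913269043), 2.436648368835449)
S 1512.8203125 [241.6875 243.1875] [320.0625 305.0625] [[319.6000061035156, 261.70001220703125], [312.1000061035156, 256.1000061035156], [309.20001220703
[... 2298 characters left out ...]
186.60000610351562, 164.10000610351562], [185.1999969482422, 165.10000610351562], [186.10000610351562, 168.8000030517578], [186.89999389648438, 167.60000610351562], [189.39999389648438, 168.89999389648438], [187.3000030517578, 169.60000610351562], [188.6999969482422, 172.1999969482422], [186.10000610351562, 170.89999389648438], [188.89999389648438, 176.1999969482422], [187.10000610351562, 180.1999969482422], [188.6999969482422, 181.8000030517578], [187.60000610351562, 184.60000610351562], [189.60000610351562, 188.89999389648438], [190.1999969482422, 199.10000610351562], [197.89999389648438, 198.10000610351562], [190.89999389648438, 143.8000030517578], [187.6999969482422, 139.10000610351562]]
```

```bash
cat > t.py <<'E'
from m import *
from scipy.optimize import least_squares
S=cv2.imread("pics/scene0.png")[:,:,::-1];T=cv2.imread("pics/top0.png")[:,:,::-1]
def line(cam,seg,e,z):
    a,b=map(np.array,seg); L=np.linalg.norm(b-a); u=(b-a)/L; n=np.array([-u[1],u[0]])
    s=(e-a)@u; k=(abs((e-a)@n)<1.3)&(s>.1*L)&(s<.9*L)
    p=plane(cam,e[k],z)[:,:2]; v=cv2.fitLine(p.astype(np.float32),cv2.DIST_HUBER,0,1e-4,1e-4).ravel()
    d=v[:2]*np.sign(v[0]); return d,v[2:],int(k.sum())
ts,tt=(235,238,95,72),(155,130,50,80)
a=up(T,tt).astype(int); eT=px(blob(a.max(2)<85),tt)
# outer contour of tray (dark) in top, brown contour in scene
eS=px(brown(S,ts),ts)
def axis(cam,e,s1,z1,s2,z2):
    d1,p1,k1=line(cam,s1,e,z1);d2,p2,k2=line(cam,s2,e,z2);d=(d1+d2)/2;n=np.array([-d[1],d[0]])
    c=(p1+p2)/2; o=[(n@p1+n@p2)/2]; print(cam,"yaw",np.degrees([np.arctan2(*x[::-1]) for x in(d1,d2,d)]).round(2),"y at x=.55,.45:",[round((o[0]-n[0]*x)/n[1],4) for x in(.55,.45)],"width",abs(n@(p1-p2)).round(4),k1,k2)
axis("scene",eS,[(258,268),(292,243)],.012,[(285.7,291.4),(319.7,263.7)],0)
axis("scene",eS,[(276,283.2),(309,256.2)],.012,[(267,276.4),(301.7,250.1)],.005)
axis("top",eT,[(165,160),(169.6,202)],.012,[(192,155),(198,198)],0)
for cam,e in(("scene",eS),("top",eT)):
    eye=np.array(viewer.calibration(cam)["eye"])[:2]
    P0,P1=plane(cam,e,0)[:,:2],plane(cam,e,.012)[:,:2]
    c=np.array([.585,.216])
    for _ in range(6):
        near=((P0-c)@(eye-c))>0; P=np.where(near[:,None],P0,P1)
        r=np.linalg.norm(P-c,axis=1); k=(abs(r-.043)<.004)&((P-c)[:,0]>-.005)
        f=least_squares(lambda c:np.linalg.norm(P[k]-c,axis=1)-.043,c,loss="soft_l1",f_scale=.001); c=f.x
    print(cam,"pocket",c.round(4),k.sum(),np.abs(f.fun).mean().round(4))
print("mouth corners",tri([(319.7,262),(293,243.2)],[(169.6,202),(197.9,198.1)]).round(4).tolist())
for im,cam,b in((S,"scene",(170,165,80,45)),(T,"top",(300,138,40,80))):
    a=up(im,b).astype(int); g=px(cv2.fitEllipse(glass(im,b))[0],b)
    m=blob(a.max(2)<(75 if cam=="scene" else 60)); q=px(m,b)
    print(cam,"head",plane(cam,[g],.021).round(4),"sleeve rect px",np.round(cv2.boxPoints(cv2.minAreaRect(q.astype(np.float32))),1).tolist(), np.round(plane(cam,cv2.boxPoints(cv2.minAreaRect(q.astype(np.float32))),.024)[:,:2],4).tolist())
E
python3 t.py
```

```text
scene yaw [10.33 10.14 10.23] y at x=.55,.45: [np.float32(0.2114), np.float32(0.1934)] width 0.082 238 237
scene yaw [10.24 10.4  10.32] y at x=.55,.45: [np.float32(0.2129), np.float32(0.1947)] width 0.0312 221 237Traceback (most recent call last):
  File "t.py", line 18, in <module>
    axis("top",eT,[(165,160),(169.6,202)],.012,[(192,155),(198,198)],0)
    ~~~~^^^^^^^^^^^^^^^^^^^^^^^^^^^^^^^^^^^^^^^^^^^^^^^^^^^^^^^^^^^^^^^
  File "t.py", line 14, in axis
    d1,p1,k1=line(cam,s1,e,z1);d2,p2,k2=line(cam,s2,e,z2);d=(d1+d2)/2;n=np.array([-d[1],d[0]])
             ~~~~^^^^^^^^^^^^^
  File "t.py", line 7, in line
    p=plane(cam,e[k],z)[:,:2]; v=cv2.fitLine(p.astype(np.float32),cv2.DIST_HUBER,0,1e-4,1e-4).ravel()
      ~~~~~^^^^^^^^^^^^
  File "h.py", line 9, in plane
    e,d=ray(cam,uv); return e+d*((z-e[2])/d[:,2])[:,None]
        ~~~^^^^^^^^
  File "h.py", line 5, in ray
    p=cv2.undistortPoints(np.array(uv,float).reshape(-1,1,2),K,d).reshape(-1,2)
      ~~~~~~~~~~~~~~~~~~~^^^^^^^^^^^^^^^^^^^^^^^^^^^^^^^^^^^^^^^^
cv2.error: OpenCV(4.12.0) /io/opencv/modules/calib3d/src/undistort.dispatch.cpp:347: error: (-215:Assertion failed) CV_IS_MAT(_src) && CV_IS_MAT(_dst) && (_src->rows == 1 || _src->cols == 1) && (_dst->rows == 1 || _dst->cols == 1) && _src->cols + _src->rows - 1 == _dst->rows + _dst->cols - 1 && (CV_MAT_TYPE(_src->type) == CV_32FC2 || CV_MAT_TYPE(_src->type) == CV_64FC2) && (CV_MAT_TYPE(_dst->type) == CV_32FC2 || CV_MAT_TYPE(_dst->type) == CV_64FC2) in function 'cvUndistortPointsInternal'
```

```bash
sed -i 's/^# outer.*/print(np.round(cv2.approxPolyDP(eT.astype(np.float32)[:,None],1.2,True)[:,0],1).tolist())/; s/<1.3)/<2.5)/' t.py; python3 t.py 2>&1 | grep -v Error
```

```text
[[180.1999969482422, 135.3000030517578], [169.10000610351562, 137.39999389648438], [164.1999969482422, 142.3000030517578], [162.10000610351562, 147.8000030517578], [167.1999969482422, 201.6999969482422], [169.39999389648438, 204.60000610351562], [199.10000610351562, 199.10000610351562], [192.39999389648438, 146.10000610351562], [187.60000610351562, 138.8000030517578]]
scene yaw [10.33 10.14 10.23] y at x=.55,.45: [np.float32(0.2114), np.float32(0.1934)] width 0.082 238 237
scene yaw [10.24 10.4  10.32] y at x=.55,.45: [np.float32(0.2129), np.float32(0.1947)] width 0.0312 221 237
top yaw [10.16 10.07 10.11] y at x=.55,.45: [np.float32(0.2125), np.float32(0.1947)] width 0.0857 269 276
scene pocket [0.589  0.2184] 518 0.0009
top pocket [0.5907 0.22  ] 379 0.0003
mouth corners [[0.4407, 0.2335, 0.011, 0.0071], [0.4557, 0.1541, 0.0133, 0.0012]]
scene head [[ 0.5925 -0.185   0.021 ]] sleeve rect px [[194.39999389648438, 183.8000030517578], [234.6999969482422, 170.5], [237.89999389648438, 180.10000610351562], [197.60000610351562, 193.39999389648438]] [[0.559, -0.1849], [0.4268, -0.1782], [0.4435, -0.1309], [0.5709, -0.1394]]
top head [[ 0.5946 -0.1864  0.021 ]] sleeve rect px [[311.70001220703125, 211.5], [314.0, 180.0], [322.8999938964844, 180.60000610351562], [320.70001220703125, 212.10000610351562]] [[0.4277, -0.1571], [0.5148, -0.1628], [0.5138, -0.1875], [0.4267, -0.1814]]
```

```bash
sed -n '1,/^ts,tt/p' t.py > t2.py; cat >> t2.py <<'E'
bs,bt=(170,165,80,45),(300,138,40,80)
a=up(S,bs).astype(int); m=(a.max(2)<100)&(a[:,:,0]-a[:,:,2]<25); e=px(blob(m),bs)
print(np.round(cv2.approxPolyDP(e.astype(np.float32)[:,None],.8,True)[:,0],1).tolist())
b=up(T,bt).astype(int); f=px(blob(b.max(2)<75),bt)
print(np.round(cv2.approxPolyDP(f.astype(np.float32)[:,None],.8,True)[:,0],1).tolist())
for cam,e,s,z in(("scene",e,[(209.5,180),(235,171)],.024),("scene",e,[(212.5,188),(237.5,180.5)],0),("top",f,[(323,182),(320.7,212)],.024)):
    d,p,k=line(cam,s,e,z); print(cam,z,np.degrees(np.arctan2(d[1],d[0])).round(2),"y at .47",(p[1]+(.47-p[0])*d[1]/d[0]).round(4),k)
# rear end of sleeve & front
E
python3 t2.py
```

```text
[[236.3000030517578, 174.6999969482422], [233.6999969482422, 171.39999389648438], [232.10000610351562, 171.3000030517578], [209.3000030517578, 178.60000610351562], [209.6999969482422, 183.60000610351562], [195.89999389648438, 187.6999969482422], [195.89999389648438, 190.89999389648438], [196.8000030517578, 191.89999389648438], [201.1999969482422, 189.6999969482422], [203.8000030517578, 189.89999389648438], [204.10000610351562, 188.6999969482422], [209.8000030517578, 187.8000030517578], [209.6999969482422, 186.39999389648438], [212.89999389648438, 188.10000610351562], [236.60000610351562, 180.60000610351562]]
[[311.6000061035156, 151.60000610351562], [310.20001220703125, 154.10000610351562], [311.29998779296875, 158.8000030517578], [317.20001220703125, 166.39999389648438], [316.20001220703125, 179.1999969482422], [314.20001220703125, 183.39999389648438], [314.29998779296875, 186.10000610351562], [312.70001220703125, 187.1999969482422], [311.8999938964844, 210.10000610351562], [314.20001220703125, 211.89999389648438], [319.1000061035156, 212.10000610351562], [321.29998779296875, 207.8000030517578], [323.20001220703125, 182.89999389648438], [321.70001220703125, 181.1999969482422], [318.20001220703125, 181.10000610351562], [317.29998779296875, 179.8000030517578], [318.20001220703125, 163.60000610351562], [312.8999938964844, 156.6999969482422]]
scene 0.024 -3.47 y at .47 -0.1807 165
scene 0 -2.87 y at .47 -0.1627 159
top 0.024 -4.33 y at .47 -0.1855 192
```

Call:
{"name": "carry_out", "arguments": {"plan": [[[0,0,0.338,302,-705,-97,45],[0,0,0.338,302,-705,-97,45],[0,0,0.338,302,-705,-97,45],[0,0,0.338,302,-705,-97,45],[0,0,0.338,302,-705,-97,45],[0,0,0.338,302,-705,-97,45],[0,0,0.338,302,-705,-97,45],[0,0,0.338,302,-705,-97,45],[0,0,0.338,302,-705,-97,45],[0,0,0.338,302,-705,-97,45],[0,0,0.338,302,-705,-97,45],[0,0,0.338,302,-705,-97,45],[0,0,0.338,302,-705,-97,45],[0,0,0.338,302,-705,-97,45],[0,0,0.338,302,-705,-97,45],[0,0,0.338,302,-705,-97,45],[0,0,0.338,302,-705,-97,45],[0,0,0.338,302,-705,-97,45],[0,0,0.338,302,-705,-97,45],[0,0,0.338,302,-705,-97,45]]], "squeeze": 25}}

```text
clock: 2.1
tcp_pos: [0.5359, -0.1785, 0.1003]
orientation: [-0.0, 0.04, 0.999, 0.0]
wrist_force: [0.3, -0.5, -1.3]
finger_gap: 0.0452
grip_force: 0.0
```

Call:
{"name": "carry_out", "arguments": {"plan": [[[0,0,0,0,0,-30,45],[0,0,0,0,0,-55,45],[0,0,0,0,0,-75,45],[0,0,0,0,0,-86,45],[0,0,0,0,0,-91,45],[0,0,0,0,0,-91,45],[0,0,0,0,0,-91,30],[0,0,0,0,0,-91,20],[0,0,0,0,0,-91,8],[0,0,0,0,0,-91,8],[0,0,0,0,0,-91,8],[0,0,0,0,0,-91,8],[0,0,0,0,0,-91,8]]], "squeeze": 30}}

```text
clock: 3.4
tcp_pos: [0.5364, -0.1799, 0.009]
orientation: [-0.0, 0.041, 0.999, 0.0]
wrist_force: [0.4, -1.1, -1.0]
finger_gap: 0.008
grip_force: 0.0
```

```bash
python3 - <<'E'
from h import *
s=snap("scene","s1")[:,:,::-1];t=snap("top","t1")[:,:,::-1]
f=lambda im,x,y,w,h:cv2.resize(im[y:y+h,x:x+w],(400,300),interpolation=cv2.INTER_CUBIC)
cv2.imwrite("pics/crop1.png",np.hstack([f(s,150,120,140,105),f(t,250,115,140,105)]))
E
```

```text
(no output)
```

View pics/crop1.png

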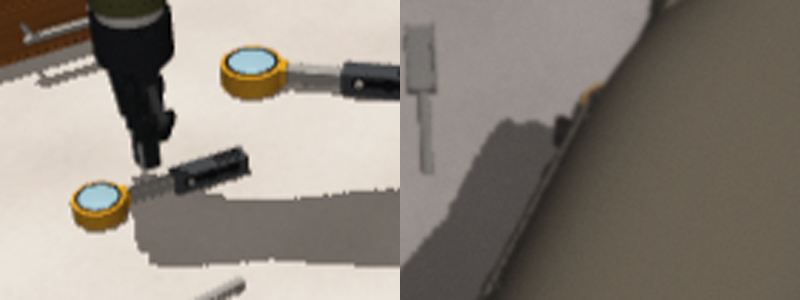

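```bash
python3 - <<'E'
from h import *
from scipy.spatial.transform import Rotation as Ro
def proj(cam,P):
    c=viewer.calibration(cam);q=np.array(c["rotation"]);R=Ro.from_quat(q[[1,2,3,0]]).as_matrix()
    X=(np.array(P)-c["eye"])@R; return cv2.projectPoints(X,np.zeros(3),np.zeros(3),np.array(c["K"]),np.array(c["dist"]))[0][:,0].round(1).tolist()
print(proj("scene",[(.5364,-.1799,.009),(.5364,-.1799,.02),(.5364,-.1799,.03),(.5364,-.1799,.08)]))
a=np.array(cv2.imread("pics/s1.png"));
cv2.imwrite("pics/crop2.png",cv2.resize(a[140:215,165:265],(800,600),interpolation=cv2.INTER_CUBIC))
for z in(.009,.02,.03): print(plane("scene",[(201.5,178.5)],z).round(4))
print(monitor.get_state()["tcp_pos"],monitor.get_state()["finger_gap"])
E
```

```text
[[202.6, 186.2], [202.3, 183.2], [201.9, 180.5], [200.2, 166.4]]
[[ 0.5222 -0.2159  0.009 ]]
[[ 0.5279 -0.202   0.02  ]]
[[ 0.5331 -0.1894  0.03  ]]
[ 0.53635292 -0.1798782   0.00896667] 0.00832074031292041
```

View pics/crop2.png

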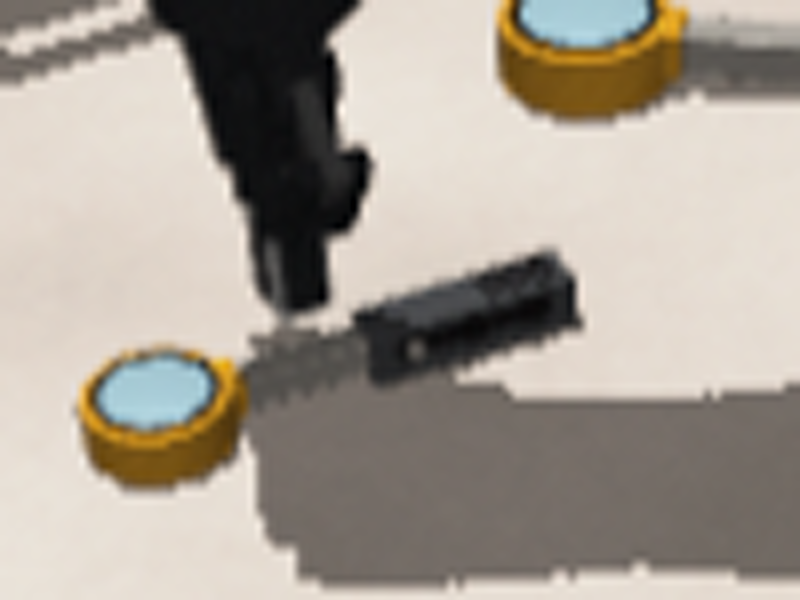

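Call:
{"name": "carry_out", "arguments": {"plan": [[[0,0,0,0,0,30,8],[0,0,0,0,0,60,8],[0,0,0,0,0,60,8],[0,0,0,0,0,60,8]]]}}

```text
clock: 3.9
tcp_pos: [0.537, -0.1802, 0.0697]
orientation: [0.001, 0.041, 0.999, -0.0]
wrist_force: [0.1, 0.7, -0.1]
finger_gap: 0.0082
grip_force: 0.0
```

```bash
cat >> h.py <<'E'
def proj(cam,P):
    from scipy.spatial.transform import Rotation as Ro
    c=viewer.calibration(cam);q=np.array(c["rotation"]);R=Ro.from_quat(q[[1,2,3,0]]).as_matrix()
    X=(np.array(P,float)-c["eye"])@R; return cv2.projectPoints(X,np.zeros(3),np.zeros(3),np.array(c["K"]),np.array(c["dist"]))[0][:,0].round(1).tolist()
E
python3 - <<'E'
from h import *
st=monitor.get_state();p=st["tcp_pos"];print(p,st["finger_gap"],st["wrist_force"])
a=snap("scene","s2")[:,:,::-1]
print("base top",plane("top",[(250,360)],.1).round(3),proj("scene",[(0,0,0)]),proj("top",[(0,0,0)]))
q=np.array(proj("scene",[p,p+[0,0,.02]]));print(q)
y0,x0=int(q[0,1])-35,int(q[0,0])-50
c=cv2.resize(a[y0:y0+75,x0:x0+100],(800,600),interpolation=cv2.INTER_CUBIC)
for u,col in zip(q,((0,0,255),(0,255,0))): cv2.drawMarker(c,tuple(int(v) for v in ((u-[x0,y0]+.5)*8)),col,cv2.MARKER_CROSS,20,2)
cv2.imwrite("pics/crop3.png",c)
E
```

```text
[ 0.53704794 -0.18020269  0.06969308] 0.008242407951148181 [ 0.1242431   0.70625959 -0.11069107]
base top [[ 0.062 -0.002  0.1  ]] [[376.2, 161.2]] [[248.8, 373.0]]
[[200.3 169.4]
 [199.6 163.6]]
```

View pics/crop3.png

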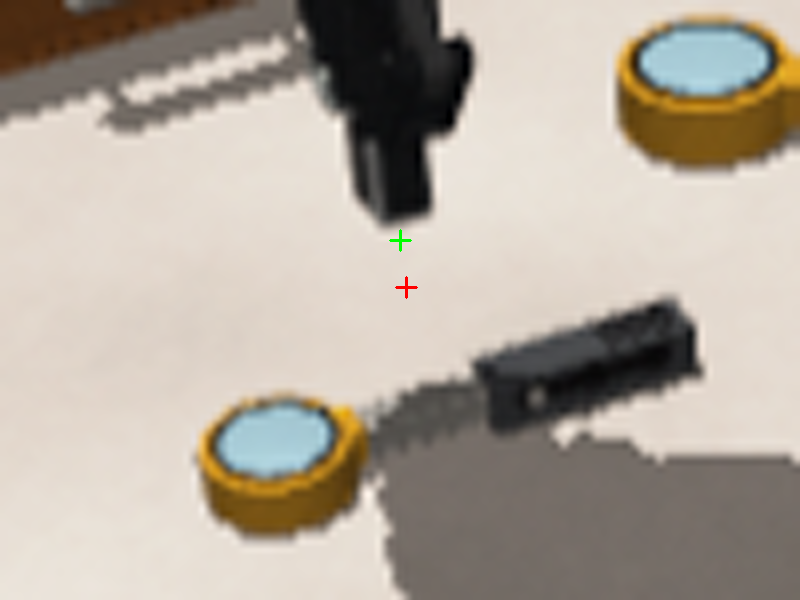

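Call:
{"name": "carry_out", "arguments": {"plan": [[[0,0,0,0,-35,0,8],[0,0,0,0,-75,-20,8],[0,0,0,0,-75,-45,8],[0,0,0,0,-75,-60,8],[0,0,0,0,-75,-65,8],[0,0,0,0,-75,-67,8],[0,0,0,0,-75,-67,8]]]}}

```text
clock: 4.65
tcp_pos: [0.5363, -0.2546, 0.0019]
orientation: [-0.0, 0.041, 0.999, 0.0]
wrist_force: [0.1, 0.4, -0.1]
finger_gap: 0.008
grip_force: 0.0
```

```bash
python3 - <<'E'
from h import *
st=monitor.get_state();p=st["tcp_pos"];print(p,st["wrist_force"])
a=snap("scene","s3")[:,:,::-1]; t=snap("top","t3")[:,:,::-1]
q=np.array(proj("scene",[p,p+[0,0,.02]]));print(q,proj("top",[p]))
y0,x0=int(q[0,1])-45,int(q[0,0])-50
c=cv2.resize(a[y0:y0+75,x0:x0+100],(400,300),interpolation=cv2.INTER_CUBIC)
for u,col in zip(q,((0,0,255),(0,255,0))): cv2.drawMarker(c,tuple(int(v) for v in ((u-[x0,y0]+.5)*4)),col,cv2.MARKER_CROSS,16,1)
cv2.imwrite("pics/crop4.png",np.hstack([c,cv2.resize(t[90:240,250:450],(400,300))]))
E
```

```text
[ 0.53633608 -0.25456799  0.00185557] [ 0.1126074   0.39278688 -0.11755802]
[[192.  175.6]
 [191.3 170.3]] [[344.9, 175.0]]
```

View pics/crop4.png

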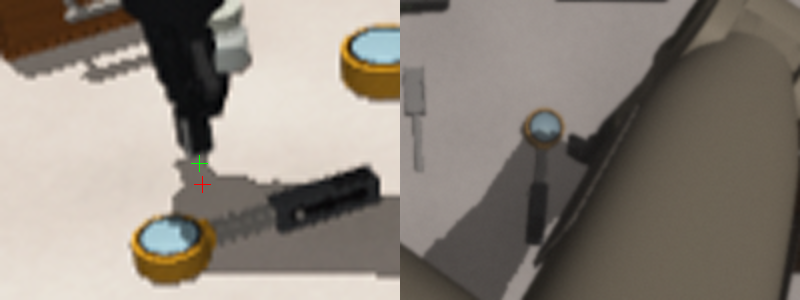

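Call:
{"name": "carry_out", "arguments": {"plan": [[[0,0,0,0,0,-2,8],[0,0,0,0,0,-4,8],[0,0,0,0,0,-6,8],[0,0,0,0,0,-6,8]]]}}

```text
clock: 5.15
tcp_pos: [0.5362, -0.2547, -0.0042]
orientation: [-0.0, 0.041, 0.999, 0.0]
wrist_force: [-0.4, 0.7, 0.3]
finger_gap: 0.0076
grip_force: 0.0
```

Call:
{"name": "carry_out", "arguments": {"plan": [[[0,0,0,0,0,-2,8],[0,0,0,0,0,-4,8],[0,0,0,0,0,-6,8],[0,0,0,0,0,-7,8],[0,0,0,0,0,-7,8]]]}}

```text
clock: 5.65
tcp_pos: [0.5362, -0.2548, -0.0112]
orientation: [-0.0, 0.041, 0.999, 0.0]
wrist_force: [-0.2, 1.0, -0.8]
finger_gap: 0.0081
grip_force: 0.0
```

Call:
{"name": "carry_out", "arguments": {"plan": [[[0,0,0,0,0,-2,8],[0,0,0,0,0,-4,8],[0,0,0,0,0,-6,8],[0,0,0,0,0,-7,8],[0,0,0,0,0,-7,8]]]}}

```text
clock: 6.15
tcp_pos: [0.5362, -0.2548, -0.0182]
orientation: [-0.0, 0.041, 0.999, 0.0]
wrist_force: [0.6, -0.3, -0.4]
finger_gap: 0.008
grip_force: 0.0
```

Call:
{"name": "carry_out", "arguments": {"plan": [[[0,0,0,0,0,-1,8],[0,0,0,0,0,-2,8],[0,0,0,0,0,-3,8],[0,0,0,0,0,-4,8],[0,0,0,0,0,-4,8]]]}}

```text
clock: 6.65
tcp_pos: [0.5363, -0.2548, -0.0222]
orientation: [-0.0, 0.041, 0.999, 0.0]
wrist_force: [0.8, 0.2, -0.2]
finger_gap: 0.0077
grip_force: 0.0
```

Call:
{"name": "carry_out", "arguments": {"plan": [[[0,0,0,0,0,-1,8],[0,0,0,0,0,-2,8],[0,0,0,0,0,-3,8],[0,0,0,0,0,-3,8]]]}}

```text
clock: 7.05
tcp_pos: [0.5363, -0.2548, -0.0252]
orientation: [-0.0, 0.041, 0.999, 0.0]
wrist_force: [-0.9, 0.7, 0.5]
finger_gap: 0.0078
grip_force: 0.0
```

```bash
python3 - <<'E'
from h import *
a=snap("scene","s4").astype(int)
st=monitor.get_state();p=st["tcp_pos"];print(p,st["wrist_force"],proj("scene",[p,p+[0,0,.028],p+[0,0,.024]]))
for y in range(160,184): print(y,a[y,182:204].max(1).tolist())
E
```

```text
[ 0.53628091 -0.25482283 -0.02508653] [-0.11556038 -0.84693881 -0.93634038] [[193.0, 182.5], [192.0, 175.3], [192.1, 176.3]]
160 [229, 228, 143, 39, 18, 18, 20, 19, 16, 17, 20, 19, 28, 36, 36, 29, 17, 35, 194, 230, 232, 232]
161 [228, 228, 142, 42, 20, 17, 19, 19, 14, 14, 17, 16, 24, 29, 26, 21, 14, 57, 224, 232, 232, 231]
162 [228, 228, 182, 88, 42, 19, 18, 17, 14, 15, 14, 13, 22, 26, 22, 15, 15, 111, 225, 230, 231, 231]
163 [227, 227, 228, 181, 87, 30, 19, 17, 14, 14, 14, 13, 16, 17, 16, 15, 33, 191, 228, 230, 231, 231]
164 [227, 227, 227, 227, 104, 33, 17, 16, 15, 14, 12, 13, 15, 16, 14, 14, 55, 221, 230, 230, 230, 230]
165 [227, 226, 226, 227, 103, 25, 17, 17, 14, 15, 15, 17, 17, 20, 18, 15, 110, 221, 228, 228, 229, 229]
166 [227, 226, 226, 226, 138, 39, 20, 17, 14, 13, 14, 19, 17, 45, 64, 137, 193, 226, 227, 228, 229, 229]
167 [226, 226, 226, 226, 164, 49, 47, 34, 18, 13, 16, 19, 19, 110, 165, 223, 227, 227, 228, 228, 228, 228]
168 [225, 226, 226, 225, 176, 57, 69, 66, 24, 15, 16, 17, 19, 134, 221, 227, 227, 227, 227, 228, 228, 227]
169 [225, 225, 200, 195, 170, 62, 54, 85, 30, 
[... 907 characters left out ...]
14, 113, 113, 112]
178 [222, 223, 222, 132, 112, 112, 112, 113, 112, 113, 112, 111, 111, 112, 112, 114, 114, 113, 114, 113, 113, 114]
179 [223, 223, 196, 124, 111, 113, 113, 112, 113, 111, 112, 112, 113, 112, 113, 113, 114, 113, 113, 113, 112, 113]
180 [224, 224, 133, 112, 112, 112, 112, 111, 112, 113, 112, 113, 113, 113, 113, 114, 114, 113, 113, 113, 113, 112]
181 [224, 225, 135, 113, 112, 112, 112, 113, 114, 113, 113, 113, 112, 113, 113, 113, 114, 113, 113, 113, 112, 107]
182 [224, 225, 160, 113, 107, 113, 112, 112, 112, 113, 113, 113, 114, 114, 114, 113, 114, 104, 107, 113, 103, 92]
183 [201, 188, 159, 92, 79, 93, 102, 109, 112, 113, 114, 113, 115, 114, 111, 109, 113, 85, 89, 101, 82, 80]
```

Call:
{"name": "carry_out", "arguments": {"plan": [[[0,0,0,0,0,-1,8],[0,0,0,0,0,-1.5,8],[0,0,0,0,0,-2,8],[0,0,0,0,0,-2,8]]]}}

```text
clock: 7.5
tcp_pos: [0.5364, -0.2549, -0.0271]
orientation: [-0.0, 0.041, 0.999, 0.0]
wrist_force: [0.9, -0.2, 0.5]
finger_gap: 0.0082
grip_force: 0.0
```

Call:
{"name": "carry_out", "arguments": {"plan": [[[0,0,0,0,0,-0.5,8],[0,0,0,0,0,-1,8],[0,0,0,0,0,-1.5,8],[0,0,0,0,0,-1.5,8]]]}}

```text
clock: 7.9
tcp_pos: [0.5363, -0.2548, -0.0286]
orientation: [-0.0, 0.041, 0.999, 0.0]
wrist_force: [0.1, 0.2, 0.1]
finger_gap: 0.0079
grip_force: 0.0
```

Call:
{"name": "carry_out", "arguments": {"plan": [[[0,0,0,0,0,-0.5,8],[0,0,0,0,0,-1,8],[0,0,0,0,0,-1.5,8],[0,0,0,0,0,-1.5,8]]]}}

```text
clock: 8.3
tcp_pos: [0.5363, -0.2549, -0.0301]
orientation: [-0.0, 0.041, 0.999, 0.0]
wrist_force: [0.2, 0.4, 1.0]
finger_gap: 0.0079
grip_force: 0.0
```

Call:
{"name": "carry_out", "arguments": {"plan": [[[0,0,0,0,0,-0.5,8],[0,0,0,0,0,-1,8],[0,0,0,0,0,-1.5,8],[0,0,0,0,0,-1.5,8]]]}}

```text
clock: 8.7
tcp_pos: [0.5363, -0.2549, -0.0316]
orientation: [-0.0, 0.041, 0.999, 0.0]
wrist_force: [0.3, -0.0, 0.2]
finger_gap: 0.008
grip_force: 0.0
```

Call:
{"name": "carry_out", "arguments": {"plan": [[[0,0,0,0,0,-0.7,8],[0,0,0,0,0,-1.4,8],[0,0,0,0,0,-2,8],[0,0,0,0,0,-2,8]]]}}

```text
clock: 9.1
tcp_pos: [0.5363, -0.2549, -0.0336]
orientation: [-0.0, 0.041, 0.999, 0.0]
wrist_force: [1.3, -0.5, -0.3]
finger_gap: 0.0083
grip_force: 0.0
```

```bash
python3 - <<'E'
from h import *
a=snap("scene","s5").astype(int)
st=monitor.get_state();p=st["tcp_pos"];print(p,st["wrist_force"],proj("scene",[p,p+[0,0,.032]]))
for y in range(172,182): print(y,a[y,182:204].max(1).tolist())
E
```

```text
[ 0.53631701 -0.25482354 -0.03356837] [-0.67022471  0.14953887 -0.53425259] [[193.3, 184.7], [192.1, 176.5]]
172 [220, 221, 220, 173, 119, 68, 38, 81, 55, 23, 18, 18, 17, 42, 161, 194, 197, 197, 196, 196, 223, 225]
173 [221, 223, 222, 221, 132, 84, 32, 76, 53, 23, 17, 19, 17, 31, 99, 113, 114, 113, 112, 113, 190, 197]
174 [222, 223, 222, 222, 174, 120, 37, 74, 58, 24, 19, 18, 18, 27, 94, 113, 115, 114, 113, 112, 112, 112]
175 [221, 222, 222, 223, 197, 139, 53, 70, 76, 29, 17, 17, 19, 18, 92, 112, 114, 113, 114, 113, 113, 112]
176 [220, 221, 221, 222, 132, 111, 86, 68, 86, 30, 17, 16, 23, 29, 91, 111, 113, 113, 113, 113, 113, 113]
177 [221, 220, 221, 195, 123, 111, 112, 79, 87, 48, 33, 49, 61, 70, 102, 111, 113, 113, 112, 112, 113, 112]
178 [222, 222, 197, 124, 111, 111, 112, 95, 95, 82, 74, 95, 103, 105, 113, 113, 114, 113, 113, 114, 113, 112]
179 [223, 223, 132, 110, 111, 112, 112, 113, 110, 105, 108, 112, 112, 114, 114, 114, 115, 113, 113, 113, 113, 112]
180 [224, 225, 134, 112, 112, 111, 112, 112, 113, 113, 113, 113, 112, 113, 114, 114, 114, 113, 113, 112, 113, 112]
181 [224, 226, 134, 113, 112, 112, 114, 112, 113, 113, 112, 113, 114, 113, 114, 114, 114, 113, 112, 113, 112, 107]
```

Call:
{"name": "carry_out", "arguments": {"plan": [[[0,0,0,0,0,-0.7,8],[0,0,0,0,0,-1.4,8],[0,0,0,0,0,-2,8],[0,0,0,0,0,-2,8]]]}}

```text
clock: 9.55
tcp_pos: [0.5365, -0.255, -0.034]
orientation: [0.0, 0.041, 0.999, -0.0]
wrist_force: [-2.9, 1.5, 10.4]
finger_gap: 0.0082
grip_force: 5.2
```

```bash
python3 - <<'E'
from h import *
a=snap("scene","s6").astype(int)
for y in range(174,182): print(y,a[y,184:200].max(1).tolist())
print(proj("scene",[(.5363,y,0) for y in(-.255,-.246,-.24,-.236)]),proj("scene",[(.5253,-.236,0),(.5473,-.236,0)]))
E
```

```text
174 [222, 223, 175, 116, 40, 77, 60, 24, 18, 17, 18, 26, 95, 112, 114, 113]
175 [222, 223, 198, 146, 56, 75, 76, 28, 18, 18, 17, 17, 94, 112, 114, 113]
176 [222, 222, 132, 110, 85, 74, 86, 31, 17, 18, 18, 30, 97, 112, 113, 113]
177 [221, 196, 124, 111, 112, 77, 86, 41, 31, 39, 57, 70, 105, 112, 113, 114]
178 [197, 125, 112, 111, 111, 102, 96, 73, 70, 84, 103, 104, 111, 113, 113, 113]
179 [131, 111, 111, 112, 112, 112, 109, 105, 106, 111, 113, 112, 112, 113, 114, 113]
180 [133, 113, 111, 111, 112, 112, 112, 113, 112, 112, 113, 113, 115, 113, 113, 113]
181 [134, 112, 113, 113, 113, 112, 113, 113, 112, 113, 113, 112, 113, 112, 114, 114]
[[192.0, 176.0], [193.3, 177.5], [194.1, 178.5], [194.7, 179.1]] [[197.9, 177.9], [191.4, 180.3]]
```

Call:
{"name": "carry_out", "arguments": {"plan": [[[0,0,0,0,0,4,8],[0,0,0,0,20,40,30],[0,0,0,0,60,70,40],[0,0,0,0,75,70,40],[0,0,0,0,75,70,40]]]}}

```text
clock: 10.1
tcp_pos: [0.5368, -0.1781, 0.0353]
orientation: [0.001, 0.039, 0.999, -0.0]
wrist_force: [-0.3, -0.4, -0.2]
finger_gap: 0.0395
grip_force: 0.0
```

Call:
{"name": "carry_out", "arguments": {"plan": [[[0,0,0,0,0,-25,40],[0,0,0,0,0,-45,40],[0,0,0,0,0,-56,40],[0,0,0,0,0,-60.5,40],[0,0,0,0,0,-60.5,30],[0,0,0,0,0,-60.5,22],[0,0,0,0,0,-60.5,10],[0,0,0,0,0,-60.5,8],[0,0,0,0,0,-60.5,8],[0,0,0,0,0,-60.5,8],[0,0,0,0,0,-60.5,8]]], "squeeze": 30}}

```text
clock: 11.2
tcp_pos: [0.5371, -0.1804, -0.0252]
orientation: [0.001, 0.041, 0.999, -0.0]
wrist_force: [0.5, -0.8, 6.2]
finger_gap: 0.0131
grip_force: 32.8
```

Call:
{"name": "carry_out", "arguments": {"plan": [[[0,0,0,0,0,10,8],[0,0,0,0,0,40,8],[0,0,0,0,0,70,8],[0,0,0,0,0,70,8],[0,0,0,0,0,70,8]]]}}

```text
clock: 11.7
tcp_pos: [0.5366, -0.1799, 0.0445]
orientation: [0.0, 0.041, 0.999, -0.0]
wrist_force: [0.2, 0.4, -2.3]
finger_gap: 0.013
grip_force: 32.0
```

```bash
python3 - <<'E'
from m import *
S=snap("scene","s7");st=monitor.get_state();print(st["tcp_pos"],st["wrist_force"],st["finger_gap"],st["orientation"])
q=proj("scene",[st["tcp_pos"]+np.array([.058,-.005,.045])])[0];b=(int(q[0])-20,int(q[1])-20,40,40)
g=glass(S,b);e=px(cv2.fitEllipse(g)[0],b);print(q,e,cv2.contourArea(g)/64,plane("scene",[e],st["tcp_pos"][2]+.026+.021).round(4))
E
```

```text
[ 0.53572097 -0.17946123  0.04346617] [-0.37162794  0.33409168 -1.85443952] 0.012951125752227304 [-5.21531901e-04  4.08524159e-02  9.99164995e-01  3.46420700e-04]
[180.6, 169.6] [180.86268997 168.71320152] 93.453125 [[ 0.5922 -0.1853  0.0905]]
```

Call:
{"name": "carry_out", "arguments": {"plan": [[[0,0,0.02,0,20,0,8],[0,0,0.05,0,55,0,8],[0,0,0.08,0,95,0,8],[0,0,0.11,-1,135,0,8],[0,0,0.14,-1,175,0,8],[0,0,0.17,-2,215,0,8],[0,0,0.2,-2,255,0,8],[0,0,0.22,-2,295,0,8],[0,0,0.24,-3,335,0,8],[0,0,0.26,-3,370,0,8],[0,0,0.26,-3,385,-10,8],[0,0,0.26,-3,390,-25,8],[0,0,0.26,-3,390,-30,8],[0,0,0.26,-3,390,-30,8],[0,0,0.26,-3,390,-30,8]]]}}

```text
clock: 13.25
tcp_pos: [0.533, 0.2091, 0.0135]
orientation: [-0.001, -0.088, 0.996, -0.0]
wrist_force: [-0.4, -0.1, -1.4]
finger_gap: 0.0134
grip_force: 31.9
```

```bash
python3 - <<'E'
from m import *
S=snap("scene","s8");T=snap("top","t8");st=monitor.get_state();print(st["tcp_pos"],st["wrist_force"],st["finger_gap"])
z=st["tcp_pos"][2]+.026+.0215; h=[.590,.2193,z]; E=[]
for cam,im in(("scene",S),("top",T)):
    q=proj(cam,[h])[0];b=(int(q[0])-22,int(q[1])-22,44,44)
    try:
        g=glass(im,b);e=px(cv2.fitEllipse(g)[0],b);E.append(e);print(cam,q,e,cv2.contourArea(g)/64,plane(cam,[e],z).round(4))
    except Exception as x: print(cam,x)
if len(E)==2: print(tri([E[0]],[E[1]]).round(4),z)
q=proj("scene",[[.55,.21,.03]])[0];x0,y0=int(q[0])-64,int(q[1])-48
q=proj("top",[[.55,.21,.03]])[0];x1,y1=int(q[0])-50,int(q[1])-38
f=lambda im,x,y,w,h:cv2.resize(im[y:y+h,x:x+w,::-1],(400,300),interpolation=cv2.INTER_CUBIC)
cv2.imwrite("pics/crop5.png",np.hstack([f(S,x0,y0,128,96),f(T,x1,y1,100,75)]))
E
```

```text
[0.53386876 0.20931431 0.01441237] [-0.96878578 -0.02318816 -1.80872813] 0.012959646039979275
scene [261.9, 271.1] [262.56411934 271.40213394] 228.9765625 [[0.5893 0.2208 0.0619]]
top [173.5, 145.1] [178.82822227 142.57050705] 13.21875 [[0.5975 0.2057 0.0619]]
[[0.5927 0.2117 0.0567 0.0159]] 0.06191236602678652
```

View pics/crop5.png

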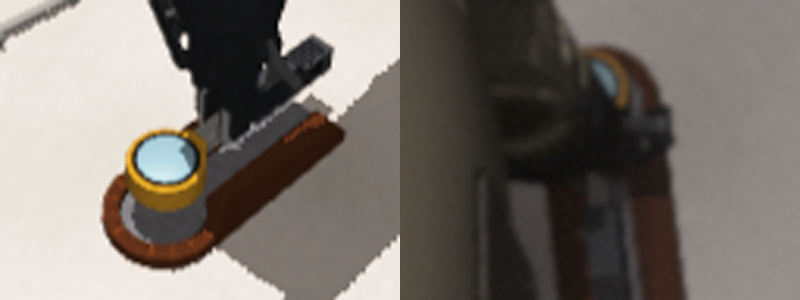

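Call:
{"name": "carry_out", "arguments": {"plan": [[[0,0,0,0,-0.5,-8,8],[0,0,0,0,-0.5,-16,8],[0,0,0,0,-0.5,-22,8],[0,0,0,0,-0.5,-26,8],[0,0,0,0,-0.5,-29,8],[0,0,0,0,-0.5,-29,8]]]}}

```text
clock: 13.95
tcp_pos: [0.5333, 0.2097, -0.0155]
orientation: [-0.0, -0.089, 0.996, 0.0]
wrist_force: [-0.3, -0.1, -1.1]
finger_gap: 0.0129
grip_force: 31.9
```

Call:
{"name": "carry_out", "arguments": {"plan": [[[0,0,0,0,0,-1.5,8],[0,0,0,0,0,-3,8],[0,0,0,0,0,-4.2,8],[0,0,0,0,0,-4.2,8]]]}}

```text
clock: 14.35
tcp_pos: [0.5334, 0.2096, -0.0192]
orientation: [0.0, -0.089, 0.996, 0.0]
wrist_force: [-0.1, 0.7, -1.9]
finger_gap: 0.0129
grip_force: 31.9
```

```bash
python3 - <<'E'
from m import *
S=snap("scene","s9");st=monitor.get_state();print(st["tcp_pos"],st["wrist_force"])
q=proj("scene",[[.59,.2193,.0265]])[0];b=(int(q[0])-22,int(q[1])-22,44,44)
g=glass(S,b);e=px(cv2.fitEllipse(g)[0],b);print(q,e,plane("scene",[e],.0265).round(4))
E
```

```text
[ 0.53341851  0.20963241 -0.0191801 ] [-0.39617208  0.22785578 -1.66154595]
[261.9, 281.6] [262.51219177 281.34918785] [[0.5885 0.2195 0.0265]]
```

Call:
{"name": "carry_out", "arguments": {"plan": [[[0,0,0,0,0,-1,8],[0,0,0,0,0,-1.3,8],[0,0,0,0,0,-1.3,16],[0,0,0,0,0,-1.3,22],[0,0,0,0,0,-1.3,35],[0,0,0,0,0,-1.3,42],[0,0,0,0,0,20,45],[0,0,0,0,0,60,45],[0,0,0,0,0,60,45]]]}}

```text
clock: 15.3
tcp_pos: [0.5372, 0.2106, 0.0458]
orientation: [0.004, -0.089, 0.996, 0.001]
wrist_force: [1.4, 0.9, 1.1]
finger_gap: 0.045
grip_force: 0.0
```

```bash
cat > l.py <<'E'
from m import *
import sys
n=sys.argv[1]
S=snap("scene","s"+n);T=snap("top","t"+n);st=monitor.get_state();print(st["clock"],st["tcp_pos"],st["wrist_force"],st["finger_gap"])
q=proj("scene",[[.59,.2193,.0265]])[0];b=(int(q[0])-22,int(q[1])-22,44,44)
g=glass(S,b);e=px(cv2.fitEllipse(g)[0],b);print("head",plane("scene",[e],.0265).round(4))
b=(int(q[0])-40,int(q[1])-70,128,96)
cv2.imwrite(f"pics/crop_{n}.png",np.hstack([cv2.resize(S[b[1]:b[1]+96,b[0]:b[0]+128,::-1],(800,600),interpolation=cv2.INTER_CUBIC)])); print(b)
E
python3 l.py 10
```

```text
15.4 [0.5345958  0.20990828 0.04205283] [-0.51295034  0.03732479  0.10664181] 0.04451547541489292
head [[0.5886 0.2201 0.0265]]
(221, 211, 128, 96)
```

View pics/crop_10.png

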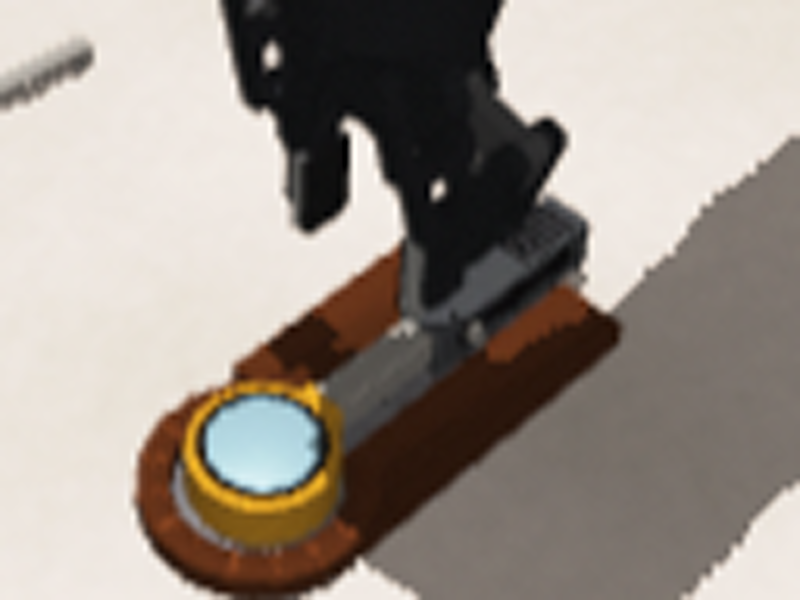

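Call:
{"name": "carry_out", "arguments": {"plan": [[[0,0,0,-20,-3.5,0,50],[0,0,0,-37.5,-6.7,-5,50],[0,0,0,-37.5,-6.7,-25,50],[0,0,0,-37.5,-6.7,-45,50],[0,0,0,-37.5,-6.7,-57,50],[0,0,0,-37.5,-6.7,-62,50],[0,0,0,-37.5,-6.7,-62,42],[0,0,0,-37.5,-6.7,-62,36],[0,0,0,-37.5,-6.7,-62,30],[0,0,0,-37.5,-6.7,-62,15],[0,0,0,-37.5,-6.7,-62,15],[0,0,0,-37.5,-6.7,-62,15],[0,0,0,-37.5,-6.7,-62,15]]], "squeeze": 25}}

```text
clock: 16.7
tcp_pos: [0.4969, 0.2031, -0.0202]
orientation: [0.001, -0.089, 0.996, 0.0]
wrist_force: [-0.6, -1.0, 5.1]
finger_gap: 0.0215
grip_force: 27.7
```

Call:
{"name": "carry_out", "arguments": {"plan": [[[0,0,0,1,0.2,0.5,15],[0,0,0,2,0.35,1,15],[0,0,0,3,0.5,1,15],[0,0,0,4,0.7,1,15],[0,0,0,5,0.9,1,15],[0,0,0,6,1.1,1,15],[0,0,0,7,1.25,1,15],[0,0,0,8,1.4,1,15],[0,0,0,8,1.4,1,15]]]}}

```text
clock: 17.6
tcp_pos: [0.5025, 0.2041, -0.0202]
orientation: [-0.001, -0.089, 0.996, -0.0]
wrist_force: [-4.4, 0.0, 8.4]
finger_gap: 0.0214
grip_force: 28.0
```

```bash
python3 l.py 11
```

```text
17.7 [ 0.50251501  0.20413859 -0.02018468] [-4.47330373 -0.62483983  6.7886632 ] 0.021474699023807164
head [[0.5947 0.2216 0.0265]]
(221, 211, 128, 96)
```

Call:
{"name": "carry_out", "arguments": {"plan": [[[0,0,0,0,0,1,15],[0,0,0,0,0,1,15],[0,0,0,0,0,1,15]]]}}

```text
clock: 18.0
tcp_pos: [0.5027, 0.2041, -0.0199]
orientation: [-0.001, -0.089, 0.996, -0.0]
wrist_force: [-3.1, -0.3, -0.1]
finger_gap: 0.0209
grip_force: 27.0
```

```bash
python3 l.py 12
```

```text
18.1 [ 0.50301751  0.2041697  -0.01977149] [-3.81159094 -0.96668865 -0.22979472] 0.020722775512350574
head [[0.5948 0.2215 0.0265]]
(221, 211, 128, 96)
```

Call:
{"name": "carry_out", "arguments": {"plan": [[[0,0,0,1.5,0.3,0,15],[0,0,0,3,0.5,0,15],[0,0,0,4.5,0.8,0,15],[0,0,0,6,1.1,0,15],[0,0,0,7.5,1.3,0,15],[0,0,0,9,1.6,0,15],[0,0,0,10.5,1.9,0,15],[0,0,0,12,2.2,0,15],[0,0,0,12,2.2,0,15]]]}}

```text
clock: 19.0
tcp_pos: [0.5165, 0.2066, -0.019]
orientation: [0.0, -0.089, 0.996, 0.0]
wrist_force: [-2.7, 0.0, -2.3]
finger_gap: 0.0211
grip_force: 26.5
```

```bash
python3 l.py 13
```

```text
19.1 [ 0.51645925  0.2065821  -0.01906091] [-0.73844587 -0.31924202 -2.68761037] 0.0211445470825622
head [[0.5945 0.2212 0.0265]]
(221, 211, 128, 96)
```

Call:
{"name": "carry_out", "arguments": {"plan": [[[0,0,0,1.5,0.3,-0.3,15],[0,0,0,3,0.5,-0.3,15],[0,0,0,4.5,0.8,-0.3,15],[0,0,0,6,1.1,-0.3,15],[0,0,0,7.5,1.3,-0.3,15],[0,0,0,8.5,1.5,-0.3,15],[0,0,0,9.5,1.7,-0.3,15],[0,0,0,9.5,1.7,-0.3,15]]]}}

```text
clock: 19.9
tcp_pos: [0.5261, 0.2083, -0.0194]
orientation: [0.001, -0.089, 0.996, 0.0]
wrist_force: [-0.8, 0.0, -2.2]
finger_gap: 0.0212
grip_force: 26.5
```

```bash
python3 l.py 14
```

```text
20.0 [ 0.52609127  0.20826698 -0.0193371 ] [-1.17393933 -0.52211171 -2.69020269] 0.021564139498362934
head [[0.5944 0.2211 0.0265]]
(221, 211, 128, 96)
```

Call:
{"name": "carry_out", "arguments": {"plan": [[[0,0,0,0.5,0.1,0,15],[0,0,0,1,0.2,0,15],[0,0,0,1.5,0.3,0,15],[0,0,0,1.5,0.3,0,15]]]}}

```text
clock: 20.4
tcp_pos: [0.5271, 0.2085, -0.0194]
orientation: [0.0, -0.089, 0.996, 0.0]
wrist_force: [-1.9, 0.3, -1.2]
finger_gap: 0.0216
grip_force: 26.6
```

```bash
python3 l.py 15
```

```text
20.5 [ 0.52713898  0.20849333 -0.01939546] [-0.3162702  -0.24256097 -2.10511283] 0.02139924729950261
head [[0.5944 0.2211 0.0265]]
(221, 211, 128, 96)
```

Call:
{"name": "carry_out", "arguments": {"plan": [[[0,0,0,0.5,0.1,0,15],[0,0,0,1,0.2,0,15],[0,0,0,1.3,0.2,0,15],[0,0,0,1.3,0.2,0,15]]]}}

```text
clock: 20.9
tcp_pos: [0.5283, 0.2087, -0.0195]
orientation: [0.0, -0.089, 0.996, 0.0]
wrist_force: [-1.0, -1.2, -0.8]
finger_gap: 0.0216
grip_force: 26.6
```

```bash
python3 l.py 16
```

```text
21.0 [ 0.52828911  0.20872526 -0.0194695 ] [-1.8014082  -0.88147593 -2.7353508 ] 0.021451464555261257
head [[0.5944 0.2211 0.0265]]
(221, 211, 128, 96)
```

Call:
{"name": "carry_out", "arguments": {"plan": [[[0,0,0,0.4,0.1,0,15],[0,0,0,0.8,0.1,0,15],[0,0,0,0.8,0.1,0,15],[0,0,0,0.8,0.1,0,15]]]}}

```text
clock: 21.4
tcp_pos: [0.5284, 0.2087, -0.0196]
orientation: [-0.001, -0.089, 0.996, 0.0]
wrist_force: [-2.4, -0.4, -0.8]
finger_gap: 0.0216
grip_force: 26.7
```

```bash
python3 l.py 17; python3 - <<'E'
from h import *
# predicted pixel of button tip and sleeve rear end with head at wall
h=np.array([.5925,.2203]);u=np.array([np.cos(.178),np.sin(.178)]);n=np.array([-u[1],u[0]])
for nm,x,y,z in(("btn",-26,16,20),("rear0",-94,0,29),("rear25",-69,0,29)):
    p=h+u*(x-70)/1e3+n*y/1e3; print(nm,proj("scene",[[p[0],p[1],z/1e3]]))
a=cv2.imread("pics/s17.png")[:,:,::-1]
for y in range(255,272): print(y,a[y,284:312].max(1).tolist())
E
```

```text
21.5 [ 0.52844331  0.20873666 -0.01961011] [-3.82452671 -0.86945262 -0.30866769] 0.02190180510302874
head [[0.5945 0.2212 0.0265]]
(221, 211, 128, 96)
btn [[296.2, 265.2]]
rear0 [[310.6, 244.0]]
rear25 [[303.7, 249.3]]
255 [17, 19, 19, 18, 17, 19, 19, 20, 19, 19, 21, 42, 44, 40, 39, 39, 38, 40, 46, 46, 44, 44, 38, 29, 22, 22, 217, 229]
256 [18, 20, 20, 18, 20, 21, 20, 20, 18, 20, 26, 52, 39, 40, 40, 38, 33, 27, 36, 41, 45, 47, 48, 35, 23, 32, 155, 180]
257 [18, 20, 21, 18, 20, 19, 19, 18, 17, 20, 23, 29, 43, 43, 41, 27, 22, 19, 22, 35, 45, 47, 47, 34, 33, 71, 97, 102]
258 [18, 19, 19, 20, 19, 18, 18, 16, 18, 20, 24, 29, 44, 41, 29, 17, 18, 20, 20, 24, 38, 46, 45, 45, 72, 98, 102, 102]
259 [17, 19, 21, 18, 19, 18, 18, 17, 18, 18, 21, 26, 38, 28, 19, 18, 20, 22, 22, 22, 29, 48, 73, 77, 100, 86, 83, 100]
260 [18, 21, 19, 19, 17, 18, 17, 18, 17, 16, 23, 22, 24, 18, 18, 18, 19, 20, 21, 21, 34, 72, 105, 87, 84, 53, 46, 80]
261 [18, 18, 19, 19, 18, 17, 17, 18, 18, 16, 18, 18, 18, 18, 17, 18, 19, 18, 19, 32, 70, 83, 84, 53, 47, 48, 47, 47]
262 [18, 18, 18, 20, 19, 16, 16, 19, 18, 18, 18, 17,
[... 417 characters left out ...]
66 [48, 27, 18, 16, 17, 18, 16, 17, 17, 19, 18, 17, 19, 26, 37, 48, 48, 49, 48, 49, 48, 47, 46, 47, 46, 46, 45, 42]
267 [76, 61, 24, 16, 18, 19, 15, 19, 18, 18, 19, 19, 30, 42, 48, 48, 48, 48, 47, 47, 47, 46, 46, 46, 45, 43, 41, 39]
268 [85, 82, 27, 18, 19, 19, 18, 21, 19, 17, 23, 33, 46, 46, 48, 49, 49, 47, 46, 47, 46, 46, 46, 45, 44, 41, 39, 41]
269 [86, 71, 26, 18, 18, 19, 18, 17, 17, 22, 36, 45, 48, 48, 49, 48, 48, 47, 47, 46, 46, 45, 44, 42, 40, 40, 40, 40]
270 [86, 70, 25, 18, 20, 19, 19, 19, 25, 37, 47, 48, 49, 49, 48, 48, 46, 46, 46, 44, 45, 43, 41, 39, 40, 42, 40, 40]
271 [86, 71, 26, 17, 19, 19, 19, 19, 36, 46, 48, 50, 48, 47, 48, 47, 46, 45, 45, 43, 41, 41, 40, 40, 41, 42, 41, 41]
```

The push force rose with no further travel and the head stayed still, so the button has locked in the next hole. I'll release and check.

Call:
{"name": "carry_out", "arguments": {"plan": [[[0,0,0,-1,-0.2,0,15],[0,0,0,-1,-0.2,-0.3,15],[0,0,0,-1,-0.2,-0.3,24],[0,0,0,-1,-0.2,-0.3,30],[0,0,0,-1,-0.2,-0.3,40],[0,0,0,-1,-0.2,-0.3,50],[0,0,0,-1,-0.2,30,50],[0,0,0,-1,-0.2,80,50],[0,0,0,-50,-0.2,130,50],[0,0,0,-90,-50,170,50],[0,0,0,-130,-90,200,50],[0,0,0,-130,-140,200,50],[0,0,0,-130,-190,200,50],[0,0,0,-130,-240,200,50],[0,0,0,-130,-240,200,50]]]}}

```text
clock: 23.0
tcp_pos: [0.3988, -0.0333, 0.1816]
orientation: [0.001, -0.089, 0.996, -0.001]
wrist_force: [0.1, 0.4, -0.5]
finger_gap: 0.0501
grip_force: 0.0
```

```bash
python3 l.py 18; python3 - <<'E'
import cv2,numpy as np
s=cv2.imread("pics/s18.png");t=cv2.imread("pics/t18.png")
f=lambda im,x,y,w,h,W,H:cv2.resize(im[y:y+h,x:x+w],(W,H),interpolation=cv2.INTER_CUBIC)
cv2.imwrite("pics/fin.png",np.hstack([f(s,235,235,90,75,500,417),f(t,150,127,54,75,300,417)]))
E
```

```text
23.1 [ 0.39939064 -0.03549601  0.1814084 ] [-0.47267207  0.28060162  0.12504445] 0.04996567283667854
head [[0.5945 0.2214 0.0265]]
(221, 211, 128, 96)
```

View pics/fin.png

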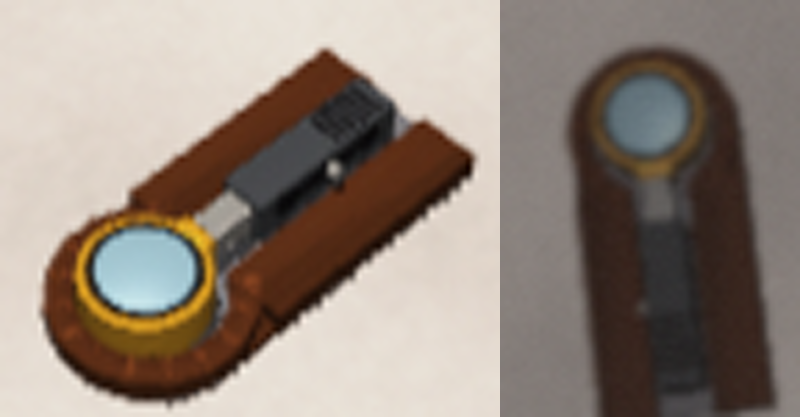

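The final view shows the head in the round pocket and the sleeve in the channel. The sleeve is one hole shorter, and the button stands proud at about crop (335,168). Quick level check, then hand in.

```bash
python3 - <<'E'
from m import *
S=cv2.imread("pics/s18.png")[:,:,::-1];T=cv2.imread("pics/t18.png")[:,:,::-1];E=[]
for cam,im in(("scene",S),("top",T)):
    q=proj(cam,[[.592,.22,.0265]])[0];b=(int(q[0])-16,int(q[1])-14,32,28)
    E.append(px(cv2.fitEllipse(glass(im,b))[0],b))
r=tri([E[0]],[E[1]])[0];print(r.round(4))
st=monitor.get_state();print(st["qvel"].round(3))
if abs(r[2]-.0263)<.004: print(order.hand_in())
E
```

```text
[5.945e-01 2.210e-01 2.610e-02 4.000e-04]
[ 0.082  0.009 -0.009  0.006  0.04   0.073]
the job is handed in; nothing more can be done
None
```

The small loupe is lying in its fitted tray, shortened by exactly one hole with the snap button sprung out again, and the job was handed in at about 23 s with the arm clear.

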